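# Latch the casting mould shut

### The job

Close the wooden casting mould: push its loose half home against the fixed half and press it firmly there for a moment, tip the latch lever fully open so that its claw can be laid down over the keeper rod, and then swing the lever back over centre and down onto its rest, where you press it firmly for a moment and leave it latched. Firmly means a steady 10 to 20 N, felt and not guessed; never force anything beyond that, and leave the tools and tins around it as they are.

Things in the scene. Friction and masses are not known exactly. Their poses are not given: they have to be found in the camera images.
- mould: Two-part plywood casting mould, fixed to the bench on a 370 x 170 mm base board. Origin on the bench under its middle, z up; +y runs from the fixed half to the loose half. Halves: top 82 mm above the bench, 140 mm wide (x -70..70); fixed half y -125..0, loose half y 0..100 when home. A small tin (40 mm wide, 45 high) stands loose on the fixed half near x 45, y -90.
- joint_line (a point): Point of the joint between the halves under the latch, on top of the fixed half (mould x -25, y 0, z 82 mm); axes as the mould's. The draw latch lies on top of the halves, along y, and spans x -47..-3 of the mould. Any push of more than 40 N on the mould or latch spoils it; 10 to 20 N, kept for half a second, seats the half and the lever. All end stops are hard.
- half (a joint): Slide of the loose half along the mould's +y in m: 0 = home against the fixed half (rigid stop), up to 0.035 open. Rubs with about 3 N and stays where it is left. The claw reaches over the rod only with the half home (within 3 mm) and the lever at 1.75 or more.
- half_end (a point): Middle of the top edge of the loose half's upright outer end face, 82 mm above the bench, 100 mm along +y from the joint when home. The flat face below it (140 mm wide, 70 mm high) is where the half can be pushed.
- lever_pivot (a point): Axis of the latch lever, on the fixed half: 20 mm above its top, mould x -25, y -28 mm. The axis runs along the mould's x.
- lever (a joint): Lever angle in rad; 0 = handle flat along the mould's -y, pi/2 = upright, open stop at 1.9 (leaning to the loose half). Closed it lies on a rest pad whose screw is set differently each time, at 0.00 to 0.10. Stiff pivot (0.12 Nm), stays where left. Claw hooked, the pull starts below 1.3, peaks near 1.0 (10 N, pushed square on 50 mm out), dead centre near 0.28; below it the pull draws it shut.
- lever_tip (a point): Middle of the handle's free end, on its upper face as closed, 70 mm from the pivot. The handle is a straight steel strip, 16 mm wide and 5 mm thick. Standing up, this face looks to the loose half; closed, it looks up, some 22 to 29 mm above the mould's top.
- claw_pin (a point): Middle of the pin on which the claw hinges to the lever, 20 mm from the lever's pivot; in the mould's y-z plane it lies at the angle 197 deg - lever, measured from +y towards +z.
- claw (a joint): Angle of claw to lever in rad; (claw - lever) is the claw's slope above the mould's +y direction. The claw is a 30 mm wide steel loop whose two arms straddle the lever. Its pin rubs: left at slopes over about 40 deg it stays up, lower down it sinks by its own weight and lies on what is below.
- claw_lip (a point): Middle of the top of the claw's free end, 76.5 mm from the pin and 6 mm above the claw's centre line. The end is a plate 30 mm wide, 20 mm long (57 to 77 mm from the pin), with a 4 mm lip turned down 14 mm from its top. The lip hooks the far (+y) side of the keeper rod, the rod's centre then 72 mm from the pin.
- claw_edge (a point): Lower edge of the claw's downturned lip, its inner side, mid-width. Hooked, it lies beyond (+y) and at least 3 mm lower than the rod's centre.
- keeper_rod (a point): Middle of the keeper rod: steel, 6 mm thick, 44 mm long along the mould's x, on two posts on the loose half, centre 15 mm above its top and 33 mm along +y from the joint when home.
- keeper (a joint): How far the sprung keeper is drawn towards the lever in m: 0 = slack, about 0.008 when latched (6 N per mm).

How it is judged:
By the outcome, as a careful person would: the job done as asked, in the order asked, and still so for the second after the job is handed in, with the robot touching nothing.
It also fails if it takes over 72 s, if anything falls off the work surface, if the arm or the gripper's body presses on something with over 40 N, if the wrist force passes 120 N, or if a joint passes its speed limit or range.

### The arm

A 6-joint arm with a two-finger parallel gripper is mounted at the origin on the work surface. World frame = base frame: x ahead of the robot, y to its left, z up, the work surface at z = 0. Lengths are in m, angles in degrees, forces in N, time in s.
With the tool pointing down it reaches from about 0.3 to 0.75 m from the base axis. Payload 8.5 kg.
Tool frame: the origin (TCP) lies midway between the tips of the shut fingers; the grasp point (between the pads) lies 19 mm behind it (env.tcp_to_grasp is the z of the grasp point in the tool frame, in m); z points along the fingers, y is the line along which they close (so a half turn about z gives the same grasp; the last joint's range is limited). The gripper opens to 85 mm and grips with 20 to 120 N. Pads are 22 mm wide; open, the fingers measure 114 mm over their backs; the gripper's body (76 mm by 85 mm) begins 54 mm behind the grasp point. The pads swing forward as they close: fully open they stand 13 mm farther back than shut.
Start: joints at [-89.628, 21.807, 74.336, -0, 83.858, -12.336], TCP at [0.121, -0.537, 0.231] pointing down, gripper open.
Joint ranges: [-178.18, 178.18], [-50.72, 133.34], [12.68, 142.11], [-81.47, 261.47], [9.98, 163.14], [-165.26, 165.26]. Speed limits (degrees/s): [136.94, 136.94, 180, 180, 180, 180].

### API

Orientations are given as a 3x3 rotation matrix whose columns are the frame's x, y, z axes.
In Python, from rig import env, imaging, job, models gives the robot as it stands. The module is installed in compiled form; this text tells all that it offers.
- The arm moves only by the tool jog_arm, never from a script. Its argument "plan" is text: rows parted by semicolons, each of 7 numbers parted by spaces: the turn, a rotation vector about the tool's x, y, z in degrees, then the shift along the tool's x, y, z in cm, then the closure in counts, from 0 (fully open) to 255 (shut). In form: rx ry rz x y z claw; .... A call has 1 to 10 rows; each row shifts and turns the commanded pose from where the row before left it, along the tool's axes as they then stand; what a row does not reach is not made up. A row lasts 1/12 s, in which the tool goes at most 41.7 mm and 7.16 degrees, less where a joint would pass 70% of its speed; a pose out of reach is approached as far as the arm can. A call with a gripper value outside its range is refused whole. The fingers move at their own pace and stop on an object; "grip_force" is the grip in N (left out, the last holds). Time passes only in rows, so rows that do not move let the fingers close. It gives the time, the measured TCP pose, the force, the opening and the grip force at its end, in the units of the state.
- env.observe(): the state, without advancing time (a new reading comes with each control period).
- imaging.get_image(name): name is "scene" or "top" or "wrist"; returns a dict with "pixels" (480x640x3 uint8, red, green, blue), "depth" (480x640 float32, m along the optical axis (not along the pixel's ray), 0 where there is no reading), "fov_y" (degrees; the focal length in pixels is half the picture's height over the tangent of half this angle, whatever the lens; pixels are square), "cx", "cy" (the principal point, pixels), "world_from_camera" (4x4, takes a point from camera to world coordinates). Camera axes: x right, y down, z forward; pixel columns grow to the right and rows downward; lengths in m; the calibration is good to about 2 mm. A picture is of the moment at which its call begins.
- job.close_job(): hands the job in; it is judged then, once.
Trained networks look in the newest picture that a camera, given by its name, has taken for a name from the list of things; names that differ only in an ending like _2 or _b are one class to them, and where a whole thing is asked for, a point or a joint stands for the part that bears it (a point fixed in the world has none). Each returns a list of dicts, best first, with "confidence" (0 to 1); they miss things now and then, are a little off and sometimes report something else, mostly with a low value. They report only what shows in the picture. A call takes as long as a camera call.
- models.outline_of(camera, query): "region" (480x640 bool, what is visible of it) and "bbox" ([centre column, centre row, width, height] in pixels, round what is visible of it).
- models.tip_of(camera, query): "at" ([column, row] in pixels: a listed point, or the origin of a listed thing).
The state is a dict: "time_s": time; "q": joint angles; "qvel": joint speeds; "joint_efforts": joint torques, N m; "position": TCP position; "tool_rot": TCP orientation; "ft_force": force on the tool from outside, world axes, zero at the start; "wrist_torque": the same for the moment, N m; "grip_width": finger opening in m; "gripper_force": force on a finger pad.
Only numpy, scipy, OpenCV 4.12 (cv2) and the standard library are available. Lean on these libraries where they do the work, as an engineer would, in place of code of your own. Each camera call takes 0.05 s, during which the arm holds its last target. There are 200 camera calls.

## Working session

There is one attempt and no reset: what is moved stays moved. The work goes in short steps, Python scripts to look and compute and a tool call to move; the robot and the scene stay as the last step left them, time stands still between calls to the robot, and variables do not carry over. Pictures are saved under pics/ and viewed, at most 10 in all, crops included, and the job is handed in when it is done.

Besides the shell and the picture viewer there is one more tool, called after "Call:" as name(argument=value, ...) on one line, values as JSON. jog_arm: Moves the arm, as the interface text tells. Its arguments: {"type":"object","properties":{"plan":{"type":"string"},"grip_force":{"type":"number"}},"required":["plan"]}

```bash
mkdir -p pics
cat > h.py <<'E'
import numpy as np, cv2
from rig import env, imaging, job, models
def pt(im,u,v,d=None):
    f=240/np.tan(np.radians(im['fov_y']/2))
    if d is None:
        p=im['depth'][int(v)-1:int(v)+2,int(u)-1:int(u)+2]; p=p[p>0]; d=np.median(p) if p.size else np.nan
    c=np.array([(u-im['cx'])/f*d,(v-im['cy'])/f*d,d,1]); return (im['world_from_camera']@c)[:3]
def save(im,n): cv2.imwrite('pics/'+n,im['pixels'][:,:,::-1])
E
python3 - <<'E'
from h import *
np.set_printoptions(precision=4,suppress=True)
s=env.observe(); print(s['time_s'],s['position'],s['tool_rot'],s['ft_force'],env.tcp_to_grasp)
ims=[]
for c in ['scene','top']:
    im=imaging.get_image(c); save(im,c+'0.png'); ims.append(im['pixels'])
    print(c,im['fov_y'],im['world_from_camera'])
    for q in ['mould','joint_line','half_end','lever_pivot','lever_tip','claw_pin','claw_lip','claw_edge','keeper_rod']:
        r=models.tip_of(c,q)
        for x in r[:2]: print(q,x['at'],round(x['confidence'],2),pt(im,*x['at']))
E
```

```text
0.0 [ 0.121  -0.5362  0.2307] [[ 0.9755  0.2199 -0.    ]
 [ 0.2199 -0.9755  0.0015]
 [ 0.0003 -0.0015 -1.    ]] [-0.3749 -0.1139  0.2355] -0.0187
scene 56.51321038648951 [[ 0.2344  0.5063 -0.8299  1.0948]
 [ 0.9719 -0.1044  0.2108 -0.0935]
 [ 0.0201 -0.856  -0.5165  0.4274]
 [ 0.      0.      0.      1.    ]]
mould [282.8, 304.2] 0.56 [ 0.5873 -0.0162  0.013 ]
joint_line [278.2, 245.9] 0.62 [ 0.5359 -0.0129  0.0815]
half_end [363.1, 255.8] 0.63 [0.5882 0.1015 0.082 ]
lever_pivot [260.0, 236.0] 0.61 [ 0.5467 -0.0399  0.1078]
claw_pin [252.3, 223.4] 0.89 [ 0.5479 -0.0496  0.1297]
claw_pin [284.4, 303.4] 0.52 [ 0.5847 -0.0134  0.0119]
claw_lip [249.6, 170.9] 0.55 [ 0.2999 -0.0285  0.1069]
claw_edge [282.7, 302.5] 0.57 [ 0.5828 -0.0156  0.0125]
claw_edge [262.9, 175.8] 0.55 [ 0.3033 -0.0043  0.0965]
keeper_rod [318.1, 238.6] 0.79 [0.5571 0.0423 0.0997]
keeper_rod [276.9, 245.7] 0.2 [ 0.5358 -0.0148  0.082 ]
top 47.244936142401116 [[-0.0291 -0.998   0.0569  0.4972]
 [-0.9983  0.0319  0.0494  0.0046]
 [-0.0511 -0.0554 -0.9972  0.7333]
 [ 0.      0.      0.      1.    ]]
mould [354.5, 224.7] 0.81 [ 0.5605 -0.0137  0.0117]
joint_line [354.1, 239.3] 0.58 [ 0.5389 -0.0116  0.0502]
lever_pivot [375.0, 240.9] 0.59 [ 0.5341 -0.0353  0.0846]
lever_tip [387.4, 237.3] 0.74 [ 0.5307 -0.0404  0.1987]
claw_pin [387.8, 238.7] 0.62 [ 0.5294 -0.0407  0.1985]
claw_lip [391.1, 235.8] 0.6 [ 0.532  -0.044   0.1991]
keeper_rod [306.1, 228.3] 0.78 [0.5506 0.0448 0.098 ]
```

View pics/scene0.png

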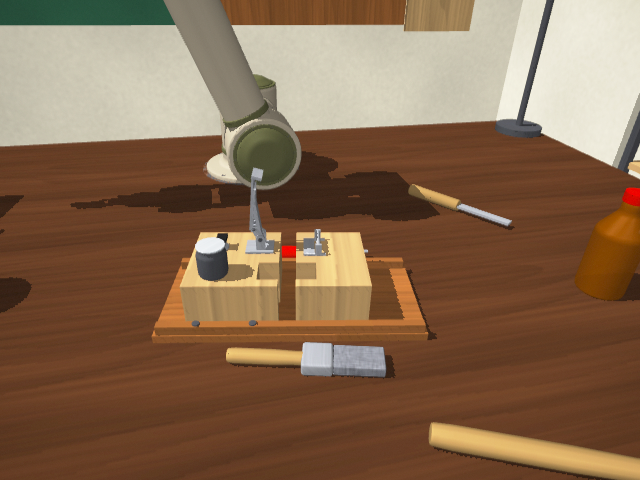

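View pics/top0.png

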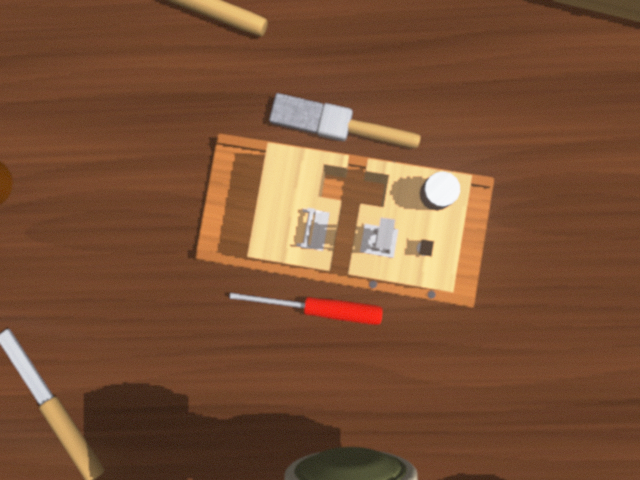

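The scene view shows the mould with its halves about 20 mm apart (gap at column ~288). The lever and claw stand up at (257,170–250), the keeper is at (318,240) and the tin at (211,258). The top view shows the same, with the loose half on the left and a screwdriver near (310,305). Next I'll fit the pose from the point clouds.

```bash
cat >> h.py <<'E'
def cloud(im):
    f=240/np.tan(np.radians(im['fov_y']/2)); v,u=np.mgrid[:480,:640]; d=im['depth']
    P=np.stack([(u-im['cx'])/f*d,(v-im['cy'])/f*d,d,np.ones_like(d)],-1)@im['world_from_camera'].T
    P=P[...,:3].copy(); P[d==0]=np.nan; return P
E
python3 - <<'E'
from h import *
np.set_printoptions(precision=4,suppress=True)
C=[(c,cloud(imaging.get_image(c))) for c in ['top','scene']]
def inb(P): return P[(P[...,0]>.4)&(P[...,0]<.7)&(P[...,1]>-.25)&(P[...,1]<.25)]
for c,P in C:
    P=inb(P); T=P[(abs(P[:,2]-.082)<.005)]
    r=cv2.minAreaRect((T[:,:2]*1000).astype(np.float32)); print(c,r,cv2.boxPoints(r), 'z',np.median(T[:,2]))
    # refine via given yaw
    from scipy.ndimage import label
# fit yaw from each half using top cam
P=inb(C[0][1]); T=P[abs(P[:,2]-.082)<.005]
for th in [-7,-8,-9,-10,-11]:
    a=np.radians(th); ex=np.array([np.cos(a),np.sin(a)]); ey=np.array([-ex[1],ex[0]])
    x=T[:,:2]@ex; y=T[:,:2]@ey
    h,e=np.histogram(y,np.arange(-.32,.1,.004)); 
    print(th,np.percentile(x,[.2,99.8]),np.percentile(y,[.2,99.8])); print(list(zip((e[:-1]*1000).astype(int),h)) if th==-9 else '')
E
```

```text
top ((565.302490234375, -17.615478515625), (246.97219848632812, 140.3613739013672), 78.4559326171875) [[ 471.8293 -124.5589]
 [ 609.3513 -152.6483]
 [ 658.7758   89.328 ]
 [ 521.2537  117.4173]] z 0.08152458310075905
scene ((565.8992309570312, -17.5823974609375), (247.099853515625, 144.81973266601562), 78.33705139160156) [[ 470.0083 -123.9435]
 [ 611.838  -153.2194]
 [ 661.7902   88.7787]
 [ 519.9605  118.0546]] z 0.08273595205948792
-7 [0.4863 0.6397] [-0.074  0.177]

-8 [0.4871 0.6371] [-0.0635  0.186 ]

-9 [0.4876 0.6343] [-0.0531  0.1951]
[(np.int64(-320), np.int64(0)), (np.int64(-316), np.int64(0)), (np.int64(-312), np.int64(0)), (np.int64(-308), np.int64(0)), (np.int64(-304), np.int64(0)), (np.int64(-300), np.int64(0)), (np.int64(-296), np.int64(0)), (np.int64(-292), np.int64(0)), (np.int64(-288), np.int64(0)), (np.int64(-284), np.int64(0)), (np.int64(-279), np.int64(0)), (np.int64(-275), np.int64(0)), (np.int64(-271), np.int64(0)), (np.int64(-267), np.int64(0)), (np.int64(-263), np.int64(0)), (np.int64(-259), np.int64(0)), (np.int64(-255), np.int64(0)), (np.int64(-251), np.int
[... 2068 characters left out ...]
.int64(411)), (np.int64(20), np.int64(397)), (np.int64(24), np.int64(392)), (np.int64(28), np.int64(300)), (np.int64(32), np.int64(276)), (np.int64(36), np.int64(282)), (np.int64(40), np.int64(244)), (np.int64(44), np.int64(189)), (np.int64(48), np.int64(250)), (np.int64(52), np.int64(280)), (np.int64(56), np.int64(281)), (np.int64(60), np.int64(289)), (np.int64(64), np.int64(284)), (np.int64(68), np.int64(248)), (np.int64(72), np.int64(67)), (np.int64(76), np.int64(0)), (np.int64(80), np.int64(0)), (np.int64(84), np.int64(0)), (np.int64(88), np.int64(0)), (np.int64(92), np.int64(55)), (np.int64(96), np.int64(243))]
-10 [0.488  0.6313] [-0.0426  0.2043]

-11 [0.4879 0.6283] [-0.0323  0.2135]
```

```bash
cat >> h.py <<'E'
A=np.radians(-11.55); O=np.array([.5657,-.0160,0]); M=np.array([[np.cos(A),-np.sin(A),0],[np.sin(A),np.cos(A),0],[0,0,1]])
def tm(p): return (np.asarray(p)-O)@M      # world->mould
def tw(p): return np.asarray(p)@M.T+O
def latch(cams=('top','scene'),name=None):
    I=np.full((300,420,3),255,np.uint8)
    for k,c in enumerate(cams):
        im=imaging.get_image(c); P=tm(cloud(im)); ok=(P[...,0]>-55)
        m=(P[...,0]>-.05)&(P[...,0]<0)&(P[...,2]>.07)&(P[...,2]<.22)&(P[...,1]>-.12)&(P[...,1]<.14)
        for p,col in zip(P[m],im['pixels'][m]):
            x=int((p[1]+.12)*1600); z=int((.24-p[2])*1600)
            if 0<=x<420 and 0<=z<300: cv2.circle(I,(x,z),1,((255,0,0) if k else (0,0,255)),-1)
    for y in range(-12,14,2): cv2.line(I,(int((y/100+.12)*1600),0),(int((y/100+.12)*1600),300),(200,200,200) if y else (0,0,0),1)
    for z in range(8,24,2): cv2.line(I,(0,int((.24-z/100)*1600)),(420,int((.24-z/100)*1600)),(200,200,200),1)
    if name: cv2.imwrite('pics/'+name,cv2.resize(I,None,fx=1.9,fy=1.9))
E
python3 - <<'E'
from h import *
latch(name='l0.png')
np.set_printoptions(precision=4,suppress=True)
im=imaging.get_image('scene');P=tm(cloud(im)); m=(P[...,0]>-.05)&(P[...,0]<0)&(P[...,2]>.1)&(P[...,2]<.22)&(P[...,1]>-.12)&(P[...,1]<.01)
Q=P[m]
for z in np.arange(.1,.21,.01):
    q=Q[abs(Q[:,2]-z)<.005]
    if len(q): print(round(z,2),len(q),'y',np.percentile(q[:,1],[2,50,98]),'x',np.percentile(q[:,0],[2,98]))
print(tm(np.array([.121,-.536,.231])))
E
```

```text
0.1 101 y [-0.0902 -0.0787 -0.0217] x [-0.0335 -0.0115]
0.11 82 y [-0.0363 -0.0274 -0.0229] x [-0.0359 -0.011 ]
0.12 92 y [-0.0414 -0.0332 -0.0268] x [-0.0343 -0.0081]
0.13 57 y [-0.0409 -0.0321 -0.028 ] x [-0.031  -0.0086]
0.14 60 y [-0.0393 -0.034  -0.0293] x [-0.0302 -0.0086]
0.15 56 y [-0.0385 -0.0337 -0.0303] x [-0.0296 -0.008 ]
0.16 49 y [-0.038  -0.0336 -0.0315] x [-0.0334 -0.0085]
0.17 44 y [-0.0373 -0.0334 -0.0313] x [-0.038  -0.0087]
0.18 35 y [-0.0355 -0.0333 -0.0315] x [-0.0373 -0.0085]
0.19 25 y [-0.035  -0.0333 -0.0234] x [-0.0281 -0.009 ]
0.2 124 y [-0.0343 -0.0281 -0.0215] x [-0.0402 -0.0082]
[-0.3316 -0.5985  0.231 ]
```

View pics/l0.png

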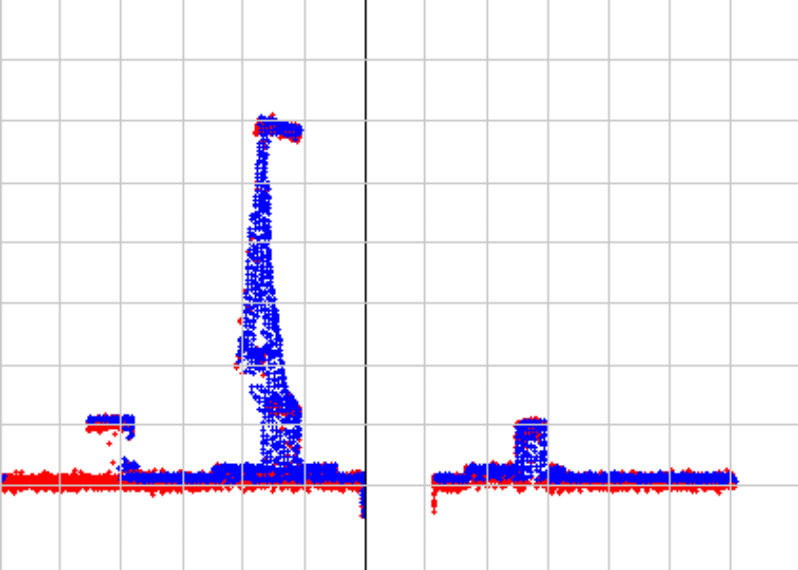

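The fit puts the mould origin at about (0.566, -0.016) with yaw -11.55°, and the half 22 mm open. The side profile shows the lever near upright at y≈-34 mm, with the claw standing up to z≈0.20. I'll turn the tool to the mould's axes (tool x = mould +y, tool y = mould +x) and move beyond the end face.

Call:
jog_arm(plan="0 0 -7.1 0 0 0 255;0 0 -7.1 0 0 0 255;0 0 -7.1 0 0 0 255;0 0 -7.1 0 0 0 255;0 0 -7.1 0 0 0 255;0 0 -7.1 0 0 0 255;0 0 -7.1 0 0 0 255;0 0 -7.1 0 0 0 255;0 0 -7.1 0 0 0 255;0 0 -1.85 0 0 0 255")

```text
time_s: 2.08
position: [0.121, -0.5365, 0.2313]
tool_rot: [[0.194, 0.981, -0.0], [0.981, -0.194, 0.0], [0.0, -0.0, -1.0]]
ft_force: [0.2, -0.2, -0.2]
grip_width: 0.0001
gripper_force: 0.0
```

Call:
jog_arm(plan="0 0 0 3.47 1.5 0 255;0 0 0 3.47 1.5 0 255;0 0 0 3.47 1.5 0 255;0 0 0 3.47 1.5 0 255;0 0 0 3.47 1.5 0 255;0 0 0 3.47 1.5 0 255;0 0 0 3.47 1.5 0 255;0 0 0 3.47 1.5 0 255;0 0 0 3.47 1.5 0 255;0 0 0 3.47 1.5 0 255")

```text
time_s: 2.92
position: [0.338, -0.2249, 0.2316]
tool_rot: [[0.2, 0.98, 0.0], [0.98, -0.2, -0.0], [-0.0, 0.001, -1.0]]
ft_force: [1.6, -0.8, -0.6]
grip_width: -0.0001
gripper_force: 0.0
```

Call:
jog_arm(plan="0 0 0 3.47 1.5 0 255;0 0 0 3.47 1.5 0 255;0 0 0 3.47 1.5 0 255;0 0 0 3.47 1.5 0 255;0 0 0 3.47 1.5 0 255;0 0 0 3.47 1.5 0 255;0 0 0 3.47 1.5 0 255;0 0 0 3.47 1.5 0 255;0 0 0 3.47 1.5 0 255;0 0 0 3.47 1.5 0 255")

```text
time_s: 3.75
position: [0.5545, 0.0854, 0.2314]
tool_rot: [[0.2, 0.98, 0.0], [0.98, -0.2, -0.0], [-0.0, 0.0, -1.0]]
ft_force: [0.2, -0.8, 0.1]
grip_width: -0.0001
gripper_force: 0.0
```

```bash
cat >> h.py <<'E'
def st():
    np.set_printoptions(precision=4,suppress=True)
    s=env.observe(); R=M.T@s['tool_rot']
    print('t',s['time_s'],'mould pos mm',tm(s['position'])*1000,'F mould',M.T@s['ft_force'],'R',R.ravel(),'grip',s['grip_width'])
E
python3 -c "from h import *;st()"
```

```text
t 3.75 mould pos mm [-31.2342  97.1034 231.3778] F mould [ 0.3811 -0.76    0.1152] R [-0.0005  1.      0.0002  1.      0.0005 -0.     -0.      0.0002 -1.    ] grip -5.955435318286499e-05
```

Call:
jog_arm(plan="0 0 0 3.4 1.6 0 255;0 0 0 3.4 1.5 0 255;0 0 0 0 0 4 255;0 0 0 0 0 4 255;0 0 0 0 0 4 255;0 0 0 0 0 4 255;0 0 0 0 0 2.6 255;0 0 0 -1 0 0 255;0 0 0 -1 0 0 255;0 0 0 0 0 0 255")

```text
time_s: 4.58
position: [0.5946, 0.1223, 0.0473]
tool_rot: [[0.202, 0.979, 0.003], [0.979, -0.202, -0.0], [0.0, 0.003, -1.0]]
ft_force: [0.8, -0.1, 0.2]
grip_width: -0.0002
gripper_force: 0.0
```

Call:
jog_arm(plan="0 0 0 -0.3 0 0 255;0 0 0 -0.3 0 0 255;0 0 0 -0.3 0 0 255;0 0 0 -0.3 0 0 255;0 0 0 0 0 0 255")

```text
time_s: 5.0
position: [0.5916, 0.1122, 0.046]
tool_rot: [[0.2, 0.98, 0.001], [0.98, -0.2, 0.0], [0.0, 0.001, -1.0]]
ft_force: [0.4, -0.5, 0.2]
grip_width: -0.0002
gripper_force: 0.0
```

```bash
python3 -c "from h import *;st()"
```

```text
t 5.0 mould pos mm [ -0.3092 130.7497  45.9757] F mould [ 0.472  -0.4343  0.1639] R [ 0.0001  1.      0.0011  1.     -0.0001  0.0003  0.0003  0.0011 -1.    ] grip -0.000191741685116565
```

Call:
jog_arm(plan="0 0 0 -0.3 0 0 255;0 0 0 -0.3 0 0 255;0 0 0 -0.3 0 0 255;0 0 0 0 0 0 255")

```text
time_s: 5.33
position: [0.5895, 0.1032, 0.0454]
tool_rot: [[0.2, 0.98, 0.0], [0.98, -0.2, -0.0], [-0.0, 0.0, -1.0]]
ft_force: [0.5, -0.2, 0.9]
grip_width: -0.0002
gripper_force: 0.2
```

Call:
jog_arm(plan="0 0 0 -0.25 0 0 255;0 0 0 -0.25 0 0 255;0 0 0 0 0 0 255")

```text
time_s: 5.58
position: [0.5885, 0.0983, 0.0453]
tool_rot: [[0.2, 0.98, -0.0], [0.98, -0.2, -0.0], [-0.0, -0.0, -1.0]]
ft_force: [0.9, -0.0, -0.2]
grip_width: 0.0002
gripper_force: 0.3
```

```bash
python3 -c "from h import *;st()"
```

```text
t 5.5833 mould pos mm [ -0.5804 116.5627  45.2882] F mould [ 0.8702  0.145  -0.1858] R [ 0.0001  1.     -0.0002  1.     -0.0001 -0.0003 -0.0003 -0.0002 -1.    ] grip 0.00015408481702737503
```

Run:
```python
from h import *
im=imaging.get_image('scene'); cv2.imwrite('pics/s1.png',cv2.resize(im['pixels'][130:370,140:460,::-1],None,fx=2.4,fy=2.4))
P=tm(cloud(im)); m=(abs(P[...,2]-.082)<.005)&(abs(P[...,0])<.06); h,e=np.histogram(P[m][:,1]*1000,np.arange(-20,140,4)); print(list(zip(e.astype(int).tolist(),h.tolist())))
```

```text
[(-20, 91), (-16, 92), (-12, 94), (-8, 94), (-4, 84), (0, 0), (4, 12), (8, 89), (12, 94), (16, 88), (20, 99), (24, 100), (28, 68), (32, 94), (36, 83), (40, 87), (44, 129), (48, 131), (52, 132), (56, 130), (60, 128), (64, 132), (68, 128), (72, 127), (76, 128), (80, 128), (84, 130), (88, 131), (92, 126), (96, 128), (100, 132), (104, 71), (108, 2), (112, 9), (116, 4), (120, 8), (124, 0), (128, 0), (132, 0)]
```

View pics/s1.png

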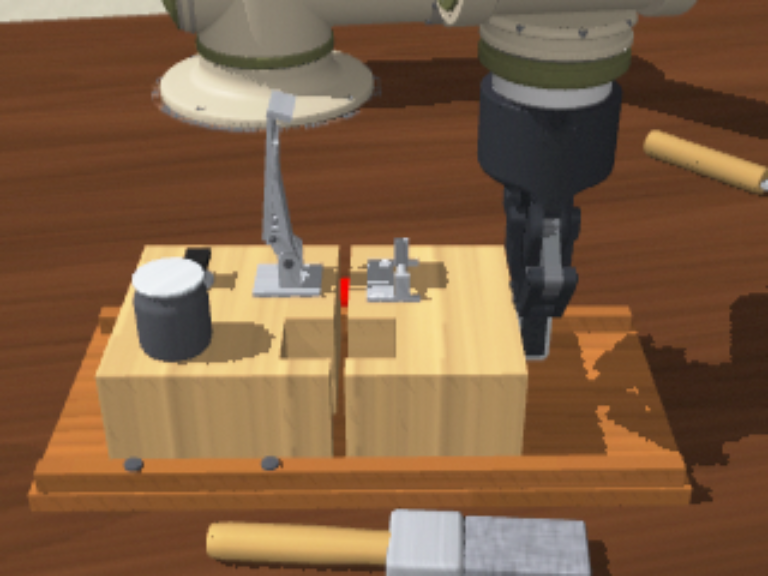

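The crop shows the gap (column ~342) down to about 6 mm with the finger against the end face. I'll continue gently.

Call:
jog_arm(plan="0 0 0 -0.2 0 0 255;0 0 0 -0.2 0 0 255;0 0 0 0 0 0 255")

```text
time_s: 5.88
position: [0.5875, 0.0945, 0.0451]
tool_rot: [[0.2, 0.98, -0.001], [0.98, -0.2, -0.0], [-0.0, -0.001, -1.0]]
ft_force: [0.9, 0.7, -0.8]
grip_width: -0.0001
gripper_force: 0.6
```

Call:
jog_arm(plan="0 0 0 -0.1 0 0 255;0 0 0 0 0 0 255")

```text
time_s: 6.05
position: [0.5874, 0.0938, 0.0451]
tool_rot: [[0.2, 0.98, -0.001], [0.98, -0.2, -0.0], [-0.0, -0.001, -1.0]]
ft_force: [0.6, 2.4, -0.1]
grip_width: 0.0003
gripper_force: 0.9
```

Call:
jog_arm(plan="0 0 0 -0.05 0 0 255;0 0 0 0 0 0 255")

```text
time_s: 6.22
position: [0.5873, 0.0934, 0.0451]
tool_rot: [[0.2, 0.98, -0.0], [0.98, -0.2, 0.0], [0.0, -0.0, -1.0]]
ft_force: [1.1, 1.9, -1.6]
grip_width: -0.0002
gripper_force: 1.2
```

```bash
python3 -c "from h import *;st()"
```

```text
t 6.2167 mould pos mm [ -0.7159 111.5074  45.15  ] F mould [ 0.7157  2.0838 -1.639 ] R [-0.0001  1.     -0.0004  1.      0.0001  0.      0.     -0.0004 -1.    ] grip -0.00021186509394671344
```

Call:
jog_arm(plan="0 0 0 -0.04 0 0 255;0 0 0 0 0 0 255")

```text
time_s: 6.38
position: [0.5872, 0.093, 0.0452]
tool_rot: [[0.2, 0.98, -0.0], [0.98, -0.2, 0.0], [0.0, -0.0, -1.0]]
ft_force: [0.1, 2.5, -2.7]
grip_width: 0.0005
gripper_force: 1.4
```

Call:
jog_arm(plan="0 0 0 -0.04 0 0 255;0 0 0 0 0 0 255")

```text
time_s: 6.55
position: [0.5871, 0.0926, 0.0452]
tool_rot: [[0.2, 0.98, -0.0], [0.98, -0.2, 0.0], [-0.0, -0.0, -1.0]]
ft_force: [1.0, 2.8, -2.6]
grip_width: -0.0
gripper_force: 1.4
```

Call:
jog_arm(plan="0 0 0 -0.04 0 0 255;0 0 0 0 0 0 255")

```text
time_s: 6.72
position: [0.5871, 0.0925, 0.0452]
tool_rot: [[0.2, 0.98, -0.0], [0.98, -0.2, 0.0], [0.0, -0.0, -1.0]]
ft_force: [0.6, 5.0, -3.8]
grip_width: 0.0003
gripper_force: 2.3
```

```bash
python3 -c "from h import *;st()"
```

```text
t 6.7167 mould pos mm [ -0.7492 110.5452  45.2036] F mould [-0.4363  5.063  -3.8434] R [-0.0001  1.     -0.0004  1.      0.0001  0.0004  0.0004 -0.0004 -1.    ] grip 0.0003109056566770669
```

Call:
jog_arm(plan="0 0 0 -0.05 0 0 255;0 0 0 0 0 0 255")

```text
time_s: 6.88
position: [0.5871, 0.0925, 0.0452]
tool_rot: [[0.2, 0.98, 0.0], [0.98, -0.2, 0.001], [0.001, -0.0, -1.0]]
ft_force: [1.4, 7.3, -3.4]
grip_width: -0.0
gripper_force: 3.8
```

Call:
jog_arm(plan="0 0 0 -0.03 0 0 255;0 0 0 0 0 0 255")

```text
time_s: 7.05
position: [0.5871, 0.0925, 0.0452]
tool_rot: [[0.2, 0.98, 0.0], [0.98, -0.2, 0.002], [0.002, 0.0, -1.0]]
ft_force: [1.5, 8.9, -2.9]
grip_width: -0.0001
gripper_force: 4.6
```

Call:
jog_arm(plan="0 0 0 -0.06 0 0 255;0 0 0 -0.06 0 0 255;0 0 0 0 0 0 255")

```text
time_s: 7.3
position: [0.5871, 0.0924, 0.0453]
tool_rot: [[0.2, 0.98, 0.001], [0.98, -0.2, 0.004], [0.004, 0.001, -1.0]]
ft_force: [4.4, 15.1, -4.0]
grip_width: 0.0001
gripper_force: 7.9
```

Call:
jog_arm(plan="0 0 0 0 0 0 255;0 0 0 0 0 0 255;0 0 0 0 0 0 255;0 0 0 0 0 0 255")

```text
time_s: 7.63
position: [0.5871, 0.0924, 0.0453]
tool_rot: [[0.2, 0.98, 0.001], [0.98, -0.2, 0.003], [0.004, 0.001, -1.0]]
ft_force: [3.5, 15.3, -3.7]
grip_width: 0.0
gripper_force: 7.8
```

Call:
jog_arm(plan="0 0 0 0 0 0 255;0 0 0 0 0 0 255;0 0 0 0 0 0 255;0 0 0 0 0 0 255;0 0 0 0 0 0 255")

```text
time_s: 8.05
position: [0.5871, 0.0924, 0.0453]
tool_rot: [[0.2, 0.98, 0.001], [0.98, -0.2, 0.003], [0.004, 0.0, -1.0]]
ft_force: [3.4, 15.2, -4.0]
grip_width: -0.0
gripper_force: 7.8
```

Call:
jog_arm(plan="0 0 0 1 0 0 255;0 0 0 2 0 0 255;0 0 0 0 0 -4 255;0 0 0 0 0 -4 255;0 0 0 0 0 -4 255;0 0 0 0 0 -4 255;0 0 0 0 0 -3.9 255;0 0 0 -3.6 -0.4 0 255;0 0 0 -3.6 -0.4 0 255;0 0 0 -3.6 -0.4 0 255")

```text
time_s: 8.88
position: [0.5589, 0.015, 0.2452]
tool_rot: [[0.199, 0.98, 0.001], [0.98, -0.199, -0.002], [-0.001, 0.002, -1.0]]
ft_force: [0.4, -1.1, -1.1]
grip_width: -0.0002
gripper_force: 0.0
```

Call:
jog_arm(plan="0 0 0 -3.6 -0.4 0 255;0 0 0 -3.6 -0.4 0 255;0 0 0 -2.8 -0.4 0 255;0 0 0 0 0 0 255;0 0 0 0 0 4 255;0 0 0 0 0 3.5 255;0 0 0 0 0 0 255;0 0 0 0 0 0 255")

```text
time_s: 9.55
position: [0.5274, -0.0792, 0.1693]
tool_rot: [[0.2, 0.98, -0.003], [0.98, -0.2, 0.0], [-0.0, -0.003, -1.0]]
ft_force: [0.1, 0.2, 0.1]
grip_width: -0.0002
gripper_force: 0.0
```

Run:
```python
from h import *
st(); latch(('top','scene'),'l1.png')
im=imaging.get_image('scene');P=tm(cloud(im)); m=(abs(P[...,2]-.082)<.005)&(abs(P[...,0])<.06); h,e=np.histogram(P[m][:,1]*1000,np.arange(-8,112,2)); print(h.tolist())
```

```text
t 9.55 mould pos mm [-24.8617 -69.5836 169.2609] F mould [0.0615 0.2611 0.14  ] R [-0.0002  1.     -0.0026  1.      0.0002 -0.0001 -0.0001 -0.0026 -1.    ] grip -0.00019982784758746592
[42, 51, 46, 41, 16, 45, 47, 44, 50, 41, 51, 41, 50, 39, 46, 48, 37, 65, 20, 39, 47, 34, 57, 60, 63, 65, 68, 62, 64, 69, 65, 65, 66, 67, 63, 63, 67, 65, 63, 67, 62, 64, 66, 65, 61, 69, 64, 63, 64, 63, 65, 62, 66, 64, 12, 0, 0, 0, 0]
```

View pics/l1.png

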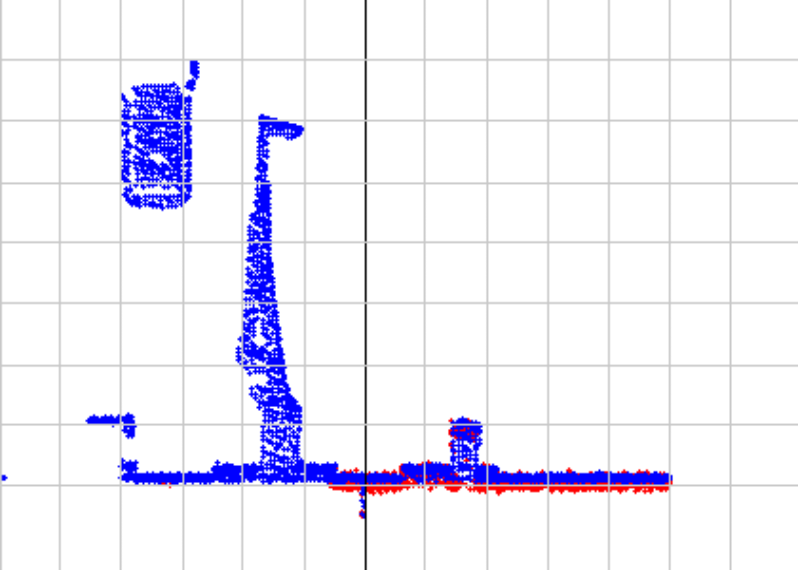

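The side profile shows the half home (rod at y≈33 mm) and the finger behind the claw and lever at y -80…-58. Now I'll push the lever open.

Call:
jog_arm(plan="0 0 0 0 0 1.7 255;0 0 0 1 0 0 255;0 0 0 0.6 0 0 255;0 0 0 0.3 0 0 255;0 0 0 0.3 0 0 255;0 0 0 0.3 0 0 255;0 0 0 0 0 0 255")

```text
time_s: 10.28
position: [0.5331, -0.0545, 0.153]
tool_rot: [[0.2, 0.98, 0.001], [0.98, -0.2, -0.0], [-0.0, 0.001, -1.0]]
ft_force: [0.1, -0.3, 0.5]
grip_width: 0.0
gripper_force: 0.0
```

Call:
jog_arm(plan="0 0 0 0.3 0 0 255;0 0 0 0.3 0 0 255;0 0 0 0.2 0 0 255;0 0 0 0 0 0 255")

```text
time_s: 10.62
position: [0.5344, -0.0467, 0.1524]
tool_rot: [[0.2, 0.98, 0.0], [0.98, -0.2, 0.0], [0.0, 0.0, -1.0]]
ft_force: [-0.2, -1.1, 0.6]
grip_width: -0.0
gripper_force: 0.3
```

Call:
jog_arm(plan="0 0 0 0.2 0 0 255;0 0 0 0.2 0 0 255;0 0 0 0 0 0 255")

```text
time_s: 10.87
position: [0.5351, -0.0428, 0.1521]
tool_rot: [[0.2, 0.98, -0.0], [0.98, -0.2, 0.0], [0.0, -0.0, -1.0]]
ft_force: [-0.1, -1.0, 0.5]
grip_width: -0.0001
gripper_force: 0.4
```

```bash
python3 -c "from h import *;st()"
```

```text
t 10.8667 mould pos mm [-24.6285 -32.4131 152.0977] F mould [ 0.1019 -0.953   0.4732] R [-0.0002  1.     -0.0004  1.      0.0002  0.0001  0.0001 -0.0004 -1.    ] grip -8.102262477671509e-05
```

Call:
jog_arm(plan="0 0 0 0.2 0 0 255;0 0 0 0.1 0 0 255;0 0 0 0 0 0 255")

```text
time_s: 11.12
position: [0.5356, -0.0399, 0.1522]
tool_rot: [[0.2, 0.98, -0.001], [0.98, -0.2, 0.0], [0.0, -0.001, -1.0]]
ft_force: [0.6, -0.1, -0.5]
grip_width: 0.0
gripper_force: 0.4
```

Call:
jog_arm(plan="0 0 0 0.1 0 0 255;0 0 0 0.1 0 0 255;0 0 0 0 0 0 255")

```text
time_s: 11.37
position: [0.536, -0.038, 0.1523]
tool_rot: [[0.2, 0.98, -0.0], [0.98, -0.2, 0.0], [0.0, -0.0, -1.0]]
ft_force: [-0.8, -0.8, -1.3]
grip_width: -0.0002
gripper_force: 0.6
```

Call:
jog_arm(plan="0 0 0 0.1 0 0 255;0 0 0 0 0 0 255")

```text
time_s: 11.53
position: [0.5362, -0.0371, 0.1523]
tool_rot: [[0.2, 0.98, -0.0], [0.98, -0.2, 0.0], [0.0, -0.0, -1.0]]
ft_force: [-0.8, -1.4, -0.7]
grip_width: -0.0001
gripper_force: 0.6
```

Run:
```python
from h import *
st(); latch(('top','scene'),'l2.png')
```

```text
t 11.5333 mould pos mm [-24.6356 -26.5433 152.3261] F mould [-0.4715 -1.5597 -0.7115] R [-0.0002  1.     -0.0001  1.      0.0002  0.0001  0.0001 -0.0001 -1.    ] grip -0.00011727724671433785
```

View pics/l2.png

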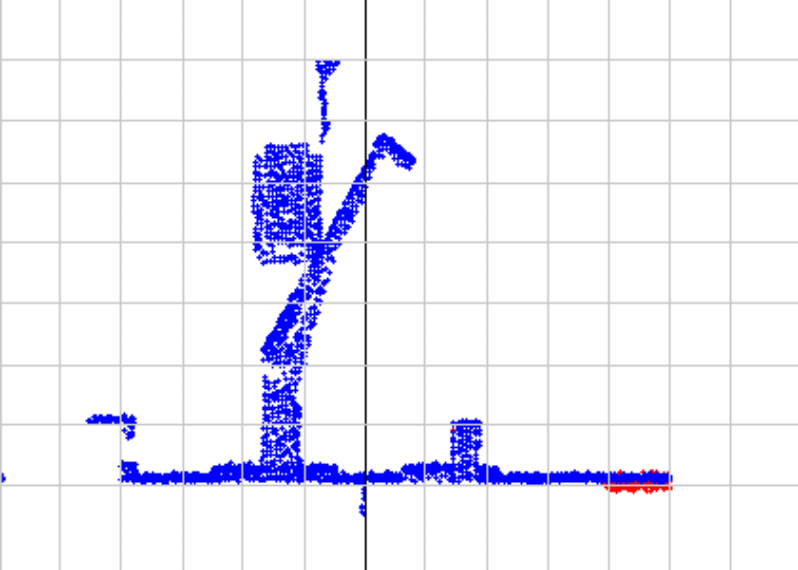

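The profile shows the lever leaning toward the loose half and the claw at about 60°, its tip near y≈5, z≈0.193. I'll continue until I feel the open stop.

Call:
jog_arm(plan="0 0 0 0.08 0 0 255;0 0 0 0 0 0 255")

```text
time_s: 11.8
position: [0.5365, -0.0364, 0.1523]
tool_rot: [[0.2, 0.98, 0.0], [0.98, -0.2, -0.0], [-0.0, 0.0, -1.0]]
ft_force: [-0.6, -1.9, -0.2]
grip_width: 0.0
gripper_force: 0.7
```

Call:
jog_arm(plan="0 0 0 0.08 0 0 255;0 0 0 0 0 0 255")

```text
time_s: 11.97
position: [0.5366, -0.0356, 0.1523]
tool_rot: [[0.2, 0.98, 0.0], [0.98, -0.2, -0.0], [-0.0, 0.0, -1.0]]
ft_force: [0.1, -0.8, -0.5]
grip_width: 0.0003
gripper_force: 0.7
```

Call:
jog_arm(plan="0 0 0 0.08 0 0 255;0 0 0 0 0 0 255")

```text
time_s: 12.13
position: [0.5368, -0.0348, 0.1523]
tool_rot: [[0.2, 0.98, 0.0], [0.98, -0.2, -0.0], [0.0, 0.0, -1.0]]
ft_force: [-0.3, -1.6, -0.8]
grip_width: -0.0001
gripper_force: 0.7
```

Call:
jog_arm(plan="0 0 0 0.08 0 0 255;0 0 0 0 0 0 255")

```text
time_s: 12.3
position: [0.5369, -0.0343, 0.1524]
tool_rot: [[0.2, 0.98, -0.0], [0.98, -0.2, -0.001], [-0.001, 0.0, -1.0]]
ft_force: [-0.6, -2.2, -0.8]
grip_width: -0.0
gripper_force: 1.5
```

```bash
python3 -c "from h import *;st()"
```

```text
t 12.3 mould pos mm [-24.509  -23.6728 152.3535] F mould [-0.1528 -2.2405 -0.7967] R [-0.0002  1.      0.0001  1.      0.0002 -0.0006 -0.0006  0.0001 -1.    ] grip -2.5702394872617537e-05
```

Call:
jog_arm(plan="0 0 0 0.08 0 0 255;0 0 0 0 0 0 255")

```text
time_s: 12.47
position: [0.537, -0.0341, 0.1523]
tool_rot: [[0.2, 0.98, -0.0], [0.98, -0.2, -0.002], [-0.002, -0.0, -1.0]]
ft_force: [-1.5, -7.7, -0.3]
grip_width: 0.0003
gripper_force: 3.3
```

Call:
jog_arm(plan="0 0 0 0.06 0 0 255;0 0 0 0 0 0 255")

```text
time_s: 12.63
position: [0.537, -0.0341, 0.1524]
tool_rot: [[0.2, 0.98, -0.001], [0.98, -0.2, -0.003], [-0.003, -0.0, -1.0]]
ft_force: [-2.9, -9.7, -0.7]
grip_width: 0.0002
gripper_force: 4.6
```

```bash
python3 -c "from h import *;st()"
```

```text
t 12.6333 mould pos mm [-24.4852 -23.4336 152.3531] F mould [ -0.876  -10.0529  -0.7027] R [ 0.0001  1.     -0.0001  1.     -0.0001 -0.0029 -0.0029 -0.0001 -1.    ] grip 0.0001589774281285565
```

The open stop is felt (10 N, no further motion), so the lever is at 1.9. Next I'll back off, rise over the lever tip and tip the claw forward.

Call:
jog_arm(plan="0 0 0 -1.1 0 0 255;0 0 0 0 0 -2.1 255;0 0 0 0 0 0 255;0 0 0 1 0 0 255;0 0 0 0.8 0 0 255;0 0 0 0.5 0 0 255;0 0 0 0.5 0 0 255;0 0 0 0.5 0 0 255;0 0 0 0 0 0 255")

```text
time_s: 13.38
position: [0.5416, -0.01, 0.173]
tool_rot: [[0.199, 0.98, -0.0], [0.98, -0.199, 0.0], [0.0, -0.001, -1.0]]
ft_force: [-0.4, 0.0, -0.0]
grip_width: 0.0003
gripper_force: 0.0
```

Call:
jog_arm(plan="0 0 0 0.5 0 0 255;0 0 0 0.5 0 0 255;0 0 0 0.4 0 0 255;0 0 0 0.4 0 0 255;0 0 0 0 0 0 255")

```text
time_s: 13.8
position: [0.5453, 0.0072, 0.1733]
tool_rot: [[0.199, 0.98, 0.0], [0.98, -0.199, 0.0], [0.0, 0.0, -1.0]]
ft_force: [-0.0, 0.0, -0.7]
grip_width: 0.0002
gripper_force: 0.0
```

Run:
```python
from h import *
st(); latch(('top','scene'),'l3.png')
```

```text
t 13.8 mould pos mm [-24.6242  18.6293 173.3383] F mould [-0.031   0.0078 -0.6702] R [-0.0008  1.      0.      1.      0.0008  0.0002  0.0002  0.     -1.    ] grip 0.0002496256325052954
```

View pics/l3.png

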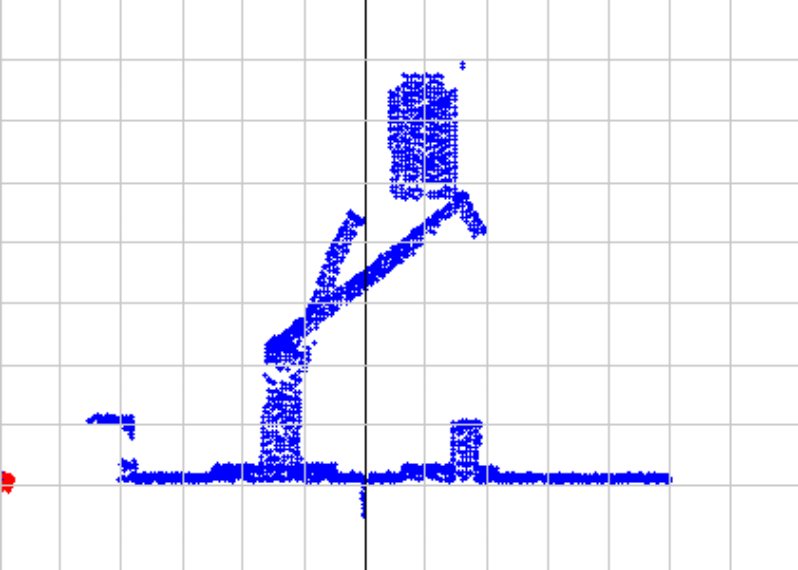

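The profile shows the lever fully open (tip at y≈-4, z≈0.17) and the claw at about 38° under the fingertip. I'll lower the fingertip to guide it down.

Call:
jog_arm(plan="0 0 0 0.3 0 0.5 255;0 0 0 0.2 0 0.8 255;0 0 0 0 0 0.8 255;0 0 0 0 0 0.8 255;0 0 0 0 0 0.8 255;0 0 0 0 0 0.8 255;0 0 0 0 0 0 255")

```text
time_s: 14.48
position: [0.5454, 0.0114, 0.1264]
tool_rot: [[0.2, 0.98, -0.003], [0.98, -0.2, 0.001], [-0.0, -0.003, -1.0]]
ft_force: [0.2, 0.1, -0.5]
grip_width: 0.0003
gripper_force: 0.0
```

Run:
```python
from h import *
st(); latch(('top','scene'),'l4.png')
```

```text
t 14.4833 mould pos mm [-25.358   22.8193 126.3558] F mould [ 0.1669  0.1638 -0.5272] R [-0.      1.     -0.0033  1.      0.     -0.     -0.     -0.0033 -1.    ] grip 0.0002602034741170427
```

View pics/l4.png

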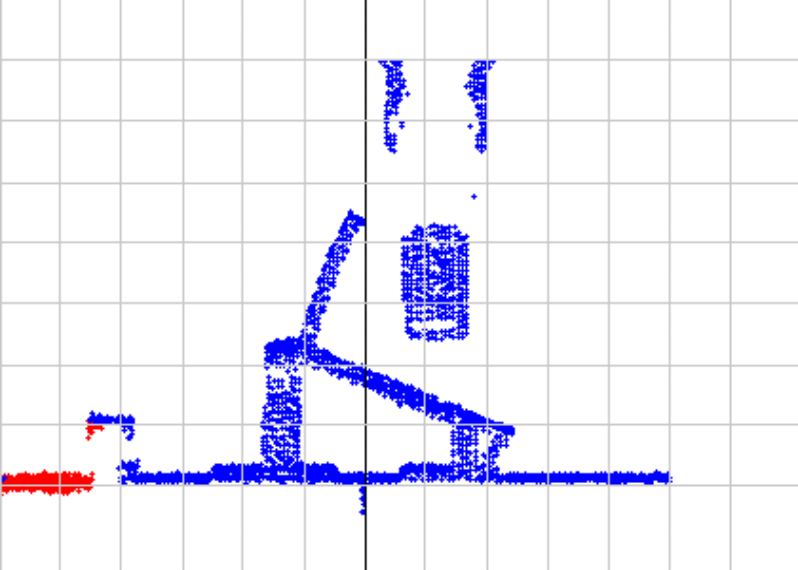

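The profile shows the claw lying over the rod with its lip beyond it at y≈43–48 mm and the lever still fully open. Now I'll rise in front of the lever's upper face and push it back along its arc.

Call:
jog_arm(plan="0 0 0 0 0.05 -2.9 255;0 0 0 0 0 0 255;0 0 0 -1 0 0 255;0 0 0 -0.7 0 0 255;0 0 0 -0.5 0 0 255;0 0 0 -0.5 0 -0.1 255;0 0 0 -0.5 0 -0.1 255;0 0 0 -0.5 0 -0.1 255;0 0 0 -0.4 0 -0.2 255;0 0 0 0 0 0 255")

```text
time_s: 15.42
position: [0.5383, -0.0297, 0.1624]
tool_rot: [[0.201, 0.98, -0.001], [0.98, -0.201, -0.0], [-0.0, -0.0, -1.0]]
ft_force: [-0.5, 1.0, -1.4]
grip_width: 0.0
gripper_force: 0.0
```

Run:
```python
from h import *
st(); latch(('top','scene'),'l5.png')
```

```text
t 15.4167 mould pos mm [-24.1312 -18.8999 162.3581] F mould [-0.7339  0.8676 -1.3998] R [ 0.0006  1.     -0.0005  1.     -0.0006 -0.0004 -0.0004 -0.0005 -1.    ] grip 3.531447019078733e-05
```

View pics/l5.png

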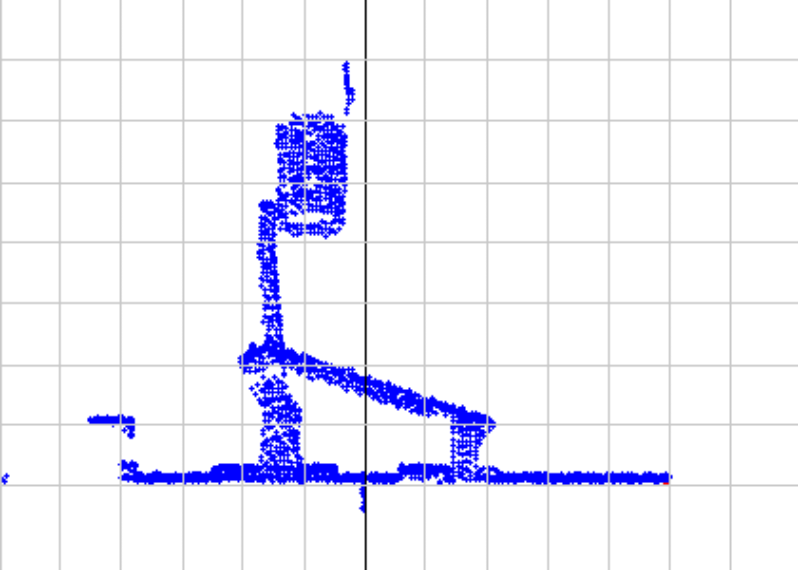

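The profile shows the lever just past upright with the finger on its upper face, and the claw drawn in with its lip at the rod. Continuing along the arc.

Call:
jog_arm(plan="0 0 0 -0.4 0 0.05 255;0 0 0 -0.4 0 0.1 255;0 0 0 -0.35 0 0.15 255;0 0 0 0 0 0 255")

```text
time_s: 15.85
position: [0.5363, -0.0405, 0.1594]
tool_rot: [[0.2, 0.98, 0.001], [0.98, -0.2, 0.0], [0.0, 0.001, -1.0]]
ft_force: [1.9, 2.4, 3.0]
grip_width: 0.0001
gripper_force: 1.4
```

Call:
jog_arm(plan="0 0 0 -0.4 0 0.1 255;0 0 0 -0.4 0 0.15 255;0 0 0 -0.3 0 0.15 255;0 0 0 0 0 0 255")

```text
time_s: 16.18
position: [0.5342, -0.0513, 0.1556]
tool_rot: [[0.2, 0.98, 0.001], [0.98, -0.2, -0.0], [0.0, 0.001, -1.0]]
ft_force: [0.9, 2.3, 4.2]
grip_width: 0.0005
gripper_force: 1.9
```

```bash
python3 -c "from h import *;st()"
```

```text
t 16.1833 mould pos mm [-23.7885 -40.8526 155.6083] F mould [0.403  2.4463 4.1998] R [ 0.0001  1.      0.001   1.     -0.0001  0.0001  0.0001  0.001  -1.    ] grip 0.00046909281286451176
```

Call:
jog_arm(plan="0 0 0 -0.35 0 0.2 255;0 0 0 -0.35 0 0.2 255;0 0 0 -0.32 0 0.25 255;0 0 0 0 0 0 255")

```text
time_s: 16.52
position: [0.5322, -0.0615, 0.1491]
tool_rot: [[0.2, 0.98, 0.001], [0.98, -0.2, -0.001], [-0.0, 0.001, -1.0]]
ft_force: [1.5, 1.6, 5.2]
grip_width: -0.0001
gripper_force: 1.8
```

Call:
jog_arm(plan="0 0 0 -0.3 0 0.25 255;0 0 0 -0.3 0 0.25 255;0 0 0 -0.27 0 0.27 255;0 0 0 0 0 0 255")

```text
time_s: 16.85
position: [0.5304, -0.0703, 0.1413]
tool_rot: [[0.2, 0.98, 0.001], [0.98, -0.2, -0.001], [-0.001, 0.001, -1.0]]
ft_force: [0.8, 0.2, 3.3]
grip_width: -0.0001
gripper_force: 1.1
```

Run:
```python
from h import *
st(); latch(('top','scene'),'l6.png')
```

```text
t 16.85 mould pos mm [-23.7088 -60.24   141.3112] F mould [0.7864 0.3148 3.2663] R [ 0.0002  1.      0.0011  1.     -0.0002 -0.001  -0.001   0.0011 -1.    ] grip -5.417695898258e-05
```

View pics/l6.png

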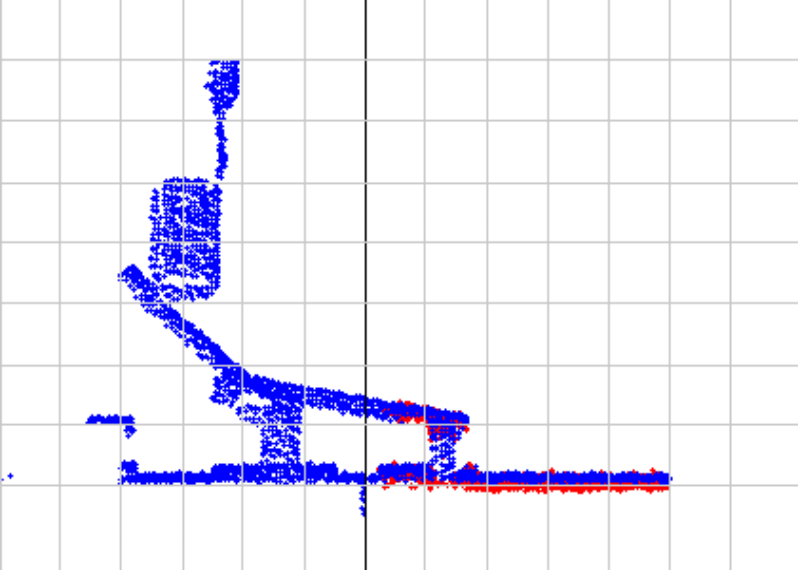

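The lever is at about 0.7 rad, and the claw is hooked and drawing the keeper (rod now near y≈25 mm). That was my last picture, so from here I go by the numbers.

Call:
jog_arm(plan="0 0 0 -0.25 0 0.3 255;0 0 0 -0.22 0 0.31 255;0 0 0 -0.2 0 0.32 255;0 0 0 0 0 0 255")

```text
time_s: 17.28
position: [0.5288, -0.0766, 0.1315]
tool_rot: [[0.2, 0.98, -0.0], [0.98, -0.2, -0.001], [-0.001, -0.0, -1.0]]
ft_force: [-0.3, 0.2, 0.9]
grip_width: -0.0001
gripper_force: 0.2
```

Call:
jog_arm(plan="0 0 0 -0.18 0 0.35 255;0 0 0 -0.17 0 0.35 255;0 0 0 -0.13 0 0.35 255;0 0 0 0 0 0 255")

```text
time_s: 17.62
position: [0.5275, -0.0809, 0.1203]
tool_rot: [[0.2, 0.98, -0.001], [0.98, -0.2, 0.0], [0.0, -0.002, -1.0]]
ft_force: [0.5, 0.1, 1.4]
grip_width: 0.0
gripper_force: 0.0
```

Call:
jog_arm(plan="0 0 0 -0.1 0 0.3 255;0 0 0 -0.1 0 0.3 255;0 0 0 0 0 0 255")

```text
time_s: 17.87
position: [0.5271, -0.0826, 0.1145]
tool_rot: [[0.2, 0.98, -0.001], [0.98, -0.2, 0.001], [0.0, -0.002, -1.0]]
ft_force: [-0.2, 0.9, -0.3]
grip_width: 0.0002
gripper_force: 0.0
```

```bash
cat >> h.py <<'E'
def prof():
    im=imaging.get_image('scene');P=tm(cloud(im)); m=(P[...,0]>-.034)&(P[...,0]<-.012)&(P[...,2]>.088)&(P[...,2]<.2)&(P[...,1]>-.11)&(P[...,1]<.06)
    Q=P[m]*1000
    for y in range(-108,60,6):
        q=Q[(Q[:,1]>=y)&(Q[:,1]<y+6)]
        if len(q)>3: print(y+3,len(q),np.percentile(q[:,2],[3,50,97]).round(1),end='; ')
E
python3 -c "from h import *;st();prof()"
```

```text
t 17.8667 mould pos mm [-24.4904 -72.9863 114.4691] F mould [-0.4033  0.7888 -0.3091] R [-0.0001  1.     -0.0016  1.      0.0001  0.0003  0.0003 -0.0016 -1.    ] grip 0.00019249232541317142
-93 41 [105.  118.5 120.5]; -87 58 [101.5 115.5 118.8]; -81 96 [101.1 118.1 148.7]; -75 86 [ 97.1 116.5 146.7]; -69 56 [108.8 118.1 146.9]; -63 174 [108.5 133.5 184.7]; -57 86 [106.9 160.  198.2]; -51 39 [103.1 109.  110.8]; -45 39 [ 97.4 108.  109.2]; -39 40 [ 97.1 107.  108.8]; -33 51 [ 88.9 106.1 108.3]; -27 64 [ 89.7 105.7 109.6]; -21 25 [ 88.4  96.3 106.6]; -15 4 [100.8 104.8 104.9]; 9 12 [103.2 103.9 104.5]; 15 35 [103.2 103.9 104.6]; 21 32 [102.7 103.8 104.5]; 27 31 [102.5 103.5 104.4]; 33 16 [102.  103.5 104.3];
```

Call:
jog_arm(plan="0 0 0 -0.05 0 0.2 255;0 0 0 0 0 0.15 255;0 0 0 0 0 0 255")

```text
time_s: 18.17
position: [0.5273, -0.0831, 0.1115]
tool_rot: [[0.2, 0.98, -0.001], [0.98, -0.2, 0.0], [0.0, -0.001, -1.0]]
ft_force: [0.7, 0.5, 0.2]
grip_width: 0.0004
gripper_force: 0.0
```

Call:
jog_arm(plan="0 0 0 0 0 0.1 255;0 0 0 0 0 0.05 255;0 0 0 0 0 0 255")

```text
time_s: 18.42
position: [0.5274, -0.0831, 0.1102]
tool_rot: [[0.2, 0.98, -0.0], [0.98, -0.2, 0.0], [0.0, -0.0, -1.0]]
ft_force: [0.2, -0.4, -0.3]
grip_width: 0.0002
gripper_force: 0.0
```

Call:
jog_arm(plan="0 0 0 0 0 0.1 255;0 0 0 0 0 0 255")

```text
time_s: 18.58
position: [0.5274, -0.0832, 0.1092]
tool_rot: [[0.2, 0.98, -0.0], [0.98, -0.2, 0.0], [0.0, -0.0, -1.0]]
ft_force: [0.1, -0.0, 0.6]
grip_width: 0.0002
gripper_force: 0.0
```

```bash
python3 -c "from h import *;st();prof()"
```

```text
t 18.5833 mould pos mm [-24.1109 -73.4805 109.1805] F mould [0.1249 0.001  0.5565] R [-0.0001  1.     -0.0002  1.      0.0001  0.      0.     -0.0002 -1.    ] grip 0.00017583527764085882
-99 5 [106.2 108.6 109.5]; -93 37 [106.2 108.9 110.5]; -87 36 [104.2 107.7 109.1]; -81 75 [101.5 113.3 142.7]; -75 73 [ 98.5 113.9 141. ]; -69 49 [102.3 110.4 142.4]; -63 176 [104.3 130.4 175.2]; -57 75 [102.9 155.5 193.9]; -51 37 [100.9 105.8 106.6]; -45 36 [101.9 105.4 106.5]; -39 40 [ 94.4 105.1 106.4]; -33 57 [ 89.4 104.8 107.9]; -27 65 [ 90.  105.4 108.9]; -21 29 [ 88.8  99.5 107.3]; -9 4 [103.5 103.5 103.7]; 9 11 [103.  104.2 105.4]; 15 34 [103.1 104.3 105.4]; 21 31 [103.5 104.5 105.5]; 27 30 [103.9 104.8 105.8]; 33 16 [103.8 105.  105.7];
```

Call:
jog_arm(plan="0 0 0 0 0 0.08 255;0 0 0 0 0 0 255")

```text
time_s: 18.8
position: [0.5274, -0.0831, 0.1084]
tool_rot: [[0.2, 0.98, -0.0], [0.98, -0.2, 0.0], [0.0, -0.0, -1.0]]
ft_force: [-0.1, 0.3, 0.2]
grip_width: 0.0001
gripper_force: 0.0
```

Call:
jog_arm(plan="0 0 0 0 0 0.08 255;0 0 0 0 0 0 255")

```text
time_s: 18.97
position: [0.5274, -0.0831, 0.1076]
tool_rot: [[0.2, 0.98, -0.0], [0.98, -0.2, 0.0], [0.0, -0.0, -1.0]]
ft_force: [0.3, -0.1, 0.4]
grip_width: 0.0004
gripper_force: 0.0
```

Call:
jog_arm(plan="0 0 0 0 0 0.06 255;0 0 0 0 0 0 255")

```text
time_s: 19.13
position: [0.5274, -0.0831, 0.107]
tool_rot: [[0.2, 0.98, -0.0], [0.98, -0.2, 0.0], [0.0, -0.0, -1.0]]
ft_force: [0.1, -0.2, -0.3]
grip_width: 0.0
gripper_force: 0.0
```

Call:
jog_arm(plan="0 0 0 0 0 0.06 255;0 0 0 0 0 0 255")

```text
time_s: 19.3
position: [0.5274, -0.0831, 0.1064]
tool_rot: [[0.2, 0.98, -0.0], [0.98, -0.2, 0.0], [0.0, -0.0, -1.0]]
ft_force: [0.6, 0.2, 0.0]
grip_width: 0.0
gripper_force: 0.0
```

Call:
jog_arm(plan="0 0 0 0 0 0.05 255;0 0 0 0 0 0 255")

```text
time_s: 19.47
position: [0.5275, -0.0832, 0.1062]
tool_rot: [[0.2, 0.98, 0.0], [0.98, -0.2, -0.0], [-0.0, 0.0, -1.0]]
ft_force: [-0.8, -0.0, 0.8]
grip_width: -0.0002
gripper_force: 0.9
```

```bash
python3 -c "from h import *;st();prof()"
```

```text
t 19.4667 mould pos mm [-24.0236 -73.4756 106.2171] F mould [-0.7575 -0.2056  0.7966] R [-0.0002  1.      0.0002  1.      0.0002 -0.0001 -0.0001  0.0002 -1.    ] grip -0.00015909400367936238
-99 6 [106.6 109.5 109.9]; -93 35 [105.9 108.7 109.9]; -87 32 [104.6 107.8 109.2]; -81 71 [101.5 114.  139.8]; -75 61 [ 97.5 110.7 137.2]; -69 38 [102.4 109.2 138.6]; -63 163 [103.6 126.8 177.2]; -57 79 [102.9 153.3 194.3]; -51 38 [100.3 105.7 106.9]; -45 37 [102.1 105.5 106.6]; -39 37 [ 94.  105.5 106.5]; -33 53 [ 89.3 105.  108. ]; -27 62 [ 89.3 105.3 109.8]; -21 18 [ 89.3  96.3 106.5]; 9 11 [102.4 104.3 104.7]; 15 36 [103.5 104.4 105.3]; 21 31 [103.5 104.5 105.6]; 27 32 [103.4 104.5 105.8]; 33 15 [104.1 104.8 105.2];
```

Call:
jog_arm(plan="0 0 0 0 0 0.04 255;0 0 0 0 0 0 255")

```text
time_s: 19.68
position: [0.5275, -0.0832, 0.1061]
tool_rot: [[0.2, 0.98, 0.0], [0.98, -0.2, -0.0], [-0.0, 0.001, -1.0]]
ft_force: [-2.0, -0.0, 6.6]
grip_width: 0.0002
gripper_force: 2.9
```

Call:
jog_arm(plan="0 0 0 0 0 0.04 255;0 0 0 0 0 0 255")

```text
time_s: 19.85
position: [0.5275, -0.0832, 0.1061]
tool_rot: [[0.2, 0.98, 0.001], [0.98, -0.2, -0.0], [-0.0, 0.001, -1.0]]
ft_force: [-1.8, 1.3, 8.9]
grip_width: -0.0003
gripper_force: 4.5
```

Call:
jog_arm(plan="0 0 0 0 0 0.04 255;0 0 0 0 0 0 255")

```text
time_s: 20.02
position: [0.5275, -0.0832, 0.106]
tool_rot: [[0.2, 0.98, 0.001], [0.98, -0.2, -0.001], [-0.0, 0.001, -1.0]]
ft_force: [-3.3, 1.1, 11.8]
grip_width: -0.0
gripper_force: 6.1
```

Call:
jog_arm(plan="0 0 0 0 0 0.04 255;0 0 0 0 0 0 255;0 0 0 0 0 0 255")

```text
time_s: 20.27
position: [0.5275, -0.0832, 0.106]
tool_rot: [[0.2, 0.98, 0.001], [0.98, -0.2, -0.001], [-0.001, 0.002, -1.0]]
ft_force: [-4.8, 2.0, 15.3]
grip_width: -0.0001
gripper_force: 7.7
```

Call:
jog_arm(plan="0 0 0 0 0 0 255;0 0 0 0 0 0 255;0 0 0 0 0 0 255;0 0 0 0 0 0 255;0 0 0 0 0 0 255;0 0 0 0 0 0 255;0 0 0 0 0 0 255;0 0 0 0 0 0 255")

```text
time_s: 20.93
position: [0.5275, -0.0832, 0.106]
tool_rot: [[0.2, 0.98, 0.001], [0.98, -0.2, -0.001], [-0.0, 0.002, -1.0]]
ft_force: [-5.6, 2.5, 15.9]
grip_width: 0.0001
gripper_force: 7.7
```

Call:
jog_arm(plan="0 0 0 0 0 -0.5 255;0 0 0 0 0 -1.5 255;0 0 0 0 0 -4 255;0 0 0 0 0 -4 255;0 0 0 -4 0 0 255;0 0 0 -4 0 0 255;0 0 0 -4 0 0 255;0 0 0 0 0 0 255;0 0 0 0 0 0 255")

```text
time_s: 21.68
position: [0.5029, -0.2023, 0.2041]
tool_rot: [[0.203, 0.979, -0.0], [0.979, -0.203, 0.0], [0.0, -0.0, -1.0]]
ft_force: [0.5, 0.5, 0.1]
grip_width: 0.0003
gripper_force: 0.0
```

```bash
python3 -c "
from h import *;st();prof()
for c in ['scene','top']:
    im=imaging.get_image(c)
    for q in ['lever_tip','claw_lip','keeper_rod','half_end']:
        r=models.tip_of(c,q)
        for x in r[:1]: print(c,q,round(x['confidence'],2),tm(pt(im,*x['at']))*1000)
"
```

```text
t 21.6833 mould pos mm [ -24.1998 -195.1302  204.0975] F mould [0.3613 0.6211 0.0684] R [ 0.0032  1.     -0.0005  1.     -0.0032  0.0004  0.0004 -0.0005 -1.    ] grip 0.0002896528323149186
-99 7 [106.1 109.1 110.2]; -93 34 [106.6 109.  110.2]; -87 40 [105.1 107.8 108.9]; -81 44 [100.  106.5 107.9]; -75 45 [ 97.4 106.2 107.1]; -69 33 [102.9 106.1 107.6]; -63 35 [102.7 105.7 107.1]; -57 34 [102.6 105.8 107. ]; -51 37 [101.6 105.9 106.8]; -45 37 [102.3 105.6 106.7]; -39 39 [ 94.6 105.4 106.9]; -33 53 [ 89.  105.1 107.9]; -27 61 [ 89.2 105.3 109.4]; -21 25 [ 88.1  96.5 106.8]; 9 9 [103.4 104.2 104.8]; 15 38 [103.3 104.5 105.4]; 21 31 [103.4 104.5 105.5]; 27 31 [103.8 104.9 106.2]; 33 15 [104.1 105.  105.4]; scene lever_tip 0.88 [-18.7094 -96.6028 107.2262]
scene claw_lip 0.62 [-24.8056  26.1241 104.3395]
scene keeper_rod 0.63 [-15.9815  21.7507 104.6666]
scene half_end 0.82 [-0.5061 99.7493 81.0376]
top lever_tip 0.7 [-30.2636 -94.5826 107.8295]
top claw_lip 0.73 [-28.5853  28.9673 103.2152]
top keeper_rod 0.91 [-26.9144  23.8825 103.4072]
top half_end 0.67 [ 3.9758 99.0861 79.4141]
```

```bash
python3 -c "from rig import job; print(job.close_job())"
```

```text
the job is handed in; nothing more can be done
None
```

The mould is closed and latched, and the job is handed in at about 22 s. The loose half was pressed home at about 15 N. The lever was tipped to its open stop, the claw hooked over the keeper rod, and the lever swung shut and pressed on its rest at about 16 N. The arm was then moved clear, and I saw no sign that the tins or tools had moved.

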